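# Clamp a tube in the upright screw vice

### The job

Push the short steel tube fully home along the vice's lower jaw until it butts against the heel, then turn the handwheel by its knob, counter-clockwise (seen from above) so that screw, wheel and lower jaw rise and nip the tube firmly against the sprung upper jaw: stop when the wheel's turning resistance has clearly risen, by roughly half over what it was when running free, and do not overtighten. Let your hand follow the rising wheel so that it never jams against rim or spokes, then let go, and leave the loose pieces round about where they are.

Things in the scene. Friction and masses are not known exactly. Their poses are not given: they have to be found in the camera images.
- vice: Blue upright screw vice bolted to the bench. Origin on the bench top under the screw axis, z up; its mouth and lower jaw point along its own -x. Base plate 200 x 110 x 16 (x from -125 to +75), column behind (x from +30 to +74), bridge over the screw (x from -55 to +74, 56 wide, z from 128 to 164, screw collar up to 174).
- jaw: Bright steel lower jaw, hung on the screw: both rise 24 mm per full turn of the wheel counter-clockwise from above, and stay where left. Origin on the screw axis at the height of the jaw's top face (45 to 49 mm up at first), axes as the vice's. Tongue 44 wide, 14 thick, from x = -10 to -125, with two 7 mm high side rails 34 apart guiding the tube; the heel block, front face at x = -12, is 36 high over the tongue.
- heel (a point): Centre of the heel's front face, 12.5 mm above the jaw's top face, axes as the jaw's: where the tube's inner end must butt.
- wheel: Grey spoked handwheel 122 mm across on top of the screw, rim 12 thick. Origin on the screw axis at the underside of the rim, 145 mm above the jaw's top face (190 to 194 mm over the bench at the start), z up; its own x axis points to the knob. It turns 15 rad at most from its lowest position, in which its x axis lies along the vice's. Fingers pressing on rim or spokes (the knob apart) must stay under 25 N.
- hub (a point): Centre of the wheel's hub, on its top, 14 mm above the wheel's origin. Feel: running free, the wheel takes about 11 N at the knob along its circle (about 6 N when the hand pauses); once the tube meets the pad this grows by about 0.07 N per newton of clamping. Wanted is a clamping force of 40 to 140 N, 3 to 9 N more than running free, about 0.35 to 1.2 rad past the first touch.
- knob_mid (a point): Middle of the black upright knob on the wheel's rim, 22 mm across, 42 high (from 17 to 59 mm above the wheel's origin), 55 mm from the screw axis, spinning freely on its own upright pin. This point is 18 mm under the knob's top and rises with the wheel.
- bar: The work: plain rectangular steel tube 110 long (x), 30 wide (y), 25 high, about 0.3 kg, lying on the lower jaw between the rails, pulled out 25 to 45 mm from the heel. Origin at the centre of its underside; x points to the heel.
- bar_inner (a point): Centre of the tube's inner end face, the one nearer the heel. Above it, when home, hangs the upper jaw's steel pad (32 x 40, 20 to 52 mm from the screw axis, sprung, about 30 N per mm), 20 to 40 mm over the tube's top at the start: its height is set anew every time and not measured.
- bar_outer (a point): Centre of the tube's outer end face, to push on; it stands free beyond the end of the tongue.
- offcut: loose bystander: offcut of square tube, 55 x 40 x 40; leave alone. Origin on its underside or middle.
- pillow: loose bystander: steel block with rounded edges, 44 x 44 x 36; leave alone. Origin on its underside or middle.
- nut: loose bystander: stepped steel collar, 32 across, 24 high; leave alone. Origin on its underside or middle.
- brush: loose bystander: brush, lying; leave alone. Origin on its underside or middle.
- tin: loose bystander: open metal tin, 80 across, 70 high; leave alone. Origin on its underside or middle.
Things that resemble listed ones, but are neither listed nor needed, are in the scene too. Leave any turquoise look-alike of the bar alone.

How it is judged:
By the outcome, as a careful person would: the job done as asked, in the order asked, and still so for the second after the job is handed in, with the robot touching nothing.
It also fails if it takes over 72 s, if anything falls off the work surface, if the arm or the gripper's body presses on something with over 40 N, if the wrist force passes 120 N, or if a joint passes its speed limit or range.

### The arm

A 6-joint arm with a two-finger parallel gripper is mounted at the origin on the work surface. World frame = base frame: x ahead of the robot, y to its left, z up, the work surface at z = 0. Lengths are in m, angles in rad, forces in N, time in s.
With the tool pointing down it reaches from about 0.375 to 0.975 m from the base axis. Payload 3.8 kg.
Tool frame: the origin (TCP) lies midway between the tips of the shut fingers; the grasp point (between the pads) lies 19 mm behind it; z points along the fingers, y is the line along which they close (so a half turn about z gives the same grasp; the last joint's range is limited). The gripper opens to 85 mm and grips with 20 to 120 N. Pads are 22 mm wide; open, the fingers measure 114 mm over their backs; the gripper's body (76 mm by 85 mm) begins 54 mm behind the grasp point. The pads swing forward as they close: fully open they stand 13 mm farther back than shut.
Start: joints at [-1.271, 0.264, 1.604, -0, 1.274, -0.037], TCP at [0.223, -0.637, 0.231] pointing down, gripper open.
Joint ranges: [-2.63, 2.63], [-0.94, 2.18], [0.31, 2.57], [-1.31, 4.45], [0, 2.66], [-2.55, 2.55]. Speed limits (rad/s): [2.57, 2.57, 3.14, 3.14, 3.14, 3.14].

### API

Orientations are given as a rotation vector (axis times angle).
In Python, from workcell import bot gives the robot as it stands.
- The arm moves only by the tool servo_tool, never from a script. Its argument "series" is a list of rows, each a list of 7 numbers: the shift along the world's x, y, z in units of 0.15 m (1.0 is 0.15 m), then the turn, a rotation vector about the world's x, y, z in units of 180 degrees (1.0 is 180 degrees), then the closure, from 0 (fully open) to 1 (shut). A call has 1 to 20 rows; each row is the pose to reach, as a shift and turn from the pose commanded when the call began, turning the shorter way round; what a row does not reach only later rows make up. A row lasts 1/10 s, in which the tool goes at most 50 mm and 8.59 degrees, less where a joint would pass 70% of its speed; a pose out of reach is approached as far as the arm can. A call with a number of a shift or a turn outside -1 to 1 is refused whole. A call with a gripper value outside its range is refused whole. The fingers move at their own pace and stop on an object; "newtons" is the grip in N (left out, the last holds). Time passes only in rows, so rows that repeat a pose let the fingers close. It gives the time, the measured TCP pose, the force, the opening and the grip force at its end, in the units of the state.
- bot.read_state(): the state, without advancing time (a new reading comes with each control period).
- bot.read_camera(name): name is "scene" or "top" or "wrist"; returns the picture (480x640x3 uint8, red, green, blue); there is no depth.
- bot.camera_info(name): a dict with "vertical_fov" (degrees; the focal length in pixels is half the picture's height over the tangent of half this angle, whatever the lens; pixels are square), "cx", "cy" (the principal point, pixels), "R" (3x3) and "t" (3): a world point X has camera coordinates R X + t. Camera axes: x right, y down, z forward; pixel columns grow to the right and rows downward; lengths in m; the calibration is good to about 2 mm. A picture is of the moment at which its call begins: read the wrist's pose just before it. camera_info takes no time and is no camera call; for the wrist camera it gives the pose at the moment of the call.
- bot.finish_job(): hands the job in; it is judged then, once.
Trained networks look in the newest picture that a camera, given by its name, has taken for a name from the list of things; names that differ only in an ending like _2 or _b are one class to them, and where a whole thing is asked for, a point or a joint stands for the part that bears it (a point fixed in the world has none). Each returns a list of dicts, best first, with "score" (0 to 1); they miss things now and then, are a little off and sometimes report something else, mostly with a low value. They report only what shows in the picture. A call takes as long as a camera call. They do not tell look-alikes from the thing itself.
- bot.recognise(target, camera): "box" ([left, top, right, bottom] as shares, 0 to 1, of the picture: columns of its width, rows of its height, round what is visible of it).
- bot.trace(target, camera): "mask" (480x640 bool, what is visible of it) and "box" ([left, top, right, bottom] as shares, 0 to 1, of the picture: columns of its width, rows of its height, round what is visible of it).
- bot.mark_of(target, camera): "at" ([row, column] as shares, 0 to 1, of the picture: columns of its width, rows of its height: a listed point, or the origin of a listed thing).
The state is a dict: "time": time; "q": joint angles; "joint_vel": joint speeds; "joint_torque": joint torques, N m; "tool_pos": TCP position; "tcp_rot": TCP orientation; "wrist_force": force on the tool from outside, world axes, zero at the start; "torque": the same for the moment, N m; "width": opening from 0.0 (shut) to 1.0 (fully open); "grip_force": force on a finger pad.
Only numpy, scipy, OpenCV 4.12 (cv2) and the standard library are available. Lean on these libraries where they do the work, as an engineer would, in place of code of your own. Each camera call takes 0.05 s, during which the arm holds its last target. There are 200 camera calls.

## Working session

There is one attempt and no reset: what is moved stays moved. The work goes in short steps, Python scripts to look and compute and a tool call to move; the robot and the scene stay as the last step left them, time stands still between calls to the robot, and variables do not carry over. Pictures are saved under pics/ and viewed, at most 10 in all, crops included, and the job is handed in when it is done.

Besides the shell and the picture viewer there is one more tool, called after "Request:" as name(argument=value, ...) on one line, values as JSON. servo_tool: Moves the arm, as the interface text tells. Shifts and turns lie within -1 to 1; 1 stands for 0.15 m of shift or 180 degrees of turn. Its arguments: {"type":"object","properties":{"series":{"type":"array","items":{"type":"array","items":{"type":"number"}}},"newtons":{"type":"number"}},"required":["series"]}

```bash
mkdir -p pics; ls; cat > h.py <<'E'
import numpy as np, cv2
from workcell import bot
def K(n):
    i=bot.camera_info(n); f=240/np.tan(np.radians(i["vertical_fov"])/2)
    return f,i["cx"],i["cy"],np.array(i["R"]),np.array(i["t"])
def ray(n,at):
    f,cx,cy,R,t=K(n); u=at[1]*640; v=at[0]*480
    return -R.T@t, R.T@np.array([(u-cx)/f,(v-cy)/f,1])
def atz(n,at,z):
    c,d=ray(n,at); return c+d*(z-c[2])/d[2]
def tri(obs):
    A=np.zeros((3,3));b=np.zeros(3)
    for n,at in obs:
        c,d=ray(n,at); d=d/np.linalg.norm(d); P=np.eye(3)-np.outer(d,d); A+=P;b+=P@c
    x=np.linalg.solve(A,b)
    return x,[np.linalg.norm(np.cross(x-ray(n,a)[0],ray(n,a)[1]/np.linalg.norm(ray(n,a)[1]))) for n,a in obs]
def proj(n,X):
    f,cx,cy,R,t=K(n); p=R@X+t; return (f*p[0]/p[2]+cx,f*p[1]/p[2]+cy)
def save(n,name):
    im=bot.read_camera(n); cv2.imwrite("pics/"+name,im[:,:,::-1]); return im
E
python3 - <<'E'
from h import *
for n in("scene","top"):
    save(n,n+"0.png"); print(n,K(n))
M={}
for p in ["vice","jaw","heel","wheel","hub","knob_mid","bar","bar_inner","bar_outer"]:
    for n in("scene","top"):
        M[p,n]=bot.mark_of(p,n); print(p,n,[(np.round(np.array(o["at"])*[480,640],1).tolist(),round(o["score"],2)) for o in M[p,n][:3]])
    if M[p,"scene"] and M[p,"top"]:
        print("  ",tri([(n,M[p,n][0]["at"]) for n in("scene","top")]))
E
```

```text
pics
scene (np.float64(550.1919741750439), 321.32721989911624, 240.7030343313503, array([[ 0.88533326,  0.46489014,  0.00788484],
       [ 0.33083435, -0.61794158, -0.71322986],
       [-0.32670116,  0.63405469, -0.70088586]]), array([-0.56057856,  0.02093992,  1.32937289]))
top (np.float64(539.0911195292081), 313.2943133239825, 238.9389537560614, array([[-0.00301835, -0.99965426, -0.02611994],
       [-0.98372064,  0.00766147, -0.1795411 ],
       [ 0.17967914,  0.02515281, -0.98340365]]), array([0.15761145, 0.56174962, 1.10682306]))
vice scene [([364.4, 267.2], 0.87), ([290.3, 309.2], 0.45)]
vice top [([247.1, 412.5], 0.65), ([229.1, 437.0], 0.38)]
   (array([ 0.55001688, -0.06869562, -0.00486174]), [np.float64(0.0035784182293628966), np.float64(0.003578418229362841)])
jaw scene [([347.7, 268.4], 0.62), ([326.0, 282.2], 0.29)]
jaw top [([244.3, 420.1], 0.95)]
   (array([ 0.55104179, -0.07128622,  0.05553595]), [np.float64(0.003003145146137827), np.float64(0.0030031451461378297)])
heel scene [([338.6, 271.8], 0.89), ([287.8, 311.2], 0.62)]
heel top [([245.9, 414.5], 0.62)]
   (array
[... 766 characters left out ...]
293.2], 0.56)]
bar top [([240.6, 366.1], 0.81), ([195.4, 326.4], 0.56)]
   (array([0.62175584, 0.06991201, 0.02161173]), [np.float64(0.06523200269619164), np.float64(0.06523200269619166)])
bar_inner scene [([327.0, 283.3], 0.97), ([327.1, 349.0], 0.62)]
bar_inner top [([197.4, 350.8], 0.95), ([238.3, 390.1], 0.71), ([241.0, 416.0], 0.35)]
   (array([0.60139952, 0.02835654, 0.07158926]), [np.float64(0.0647951644853297), np.float64(0.0647951644853296)])
bar_outer scene [([288.4, 310.6], 0.75), ([292.2, 374.9], 0.71)]
bar_outer top [([194.0, 299.5], 0.66), ([239.3, 342.9], 0.56)]
   (array([0.60464645, 0.13707133, 0.08288496]), [np.float64(0.06597286796416431), np.float64(0.06597286796416442)])
```

View pics/scene0.png

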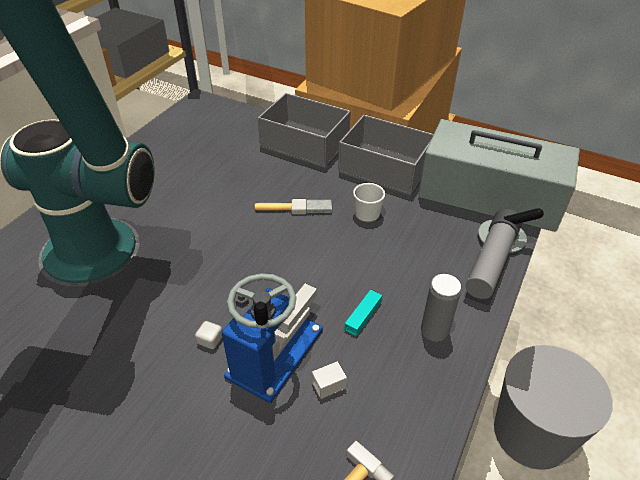

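View pics/top0.png

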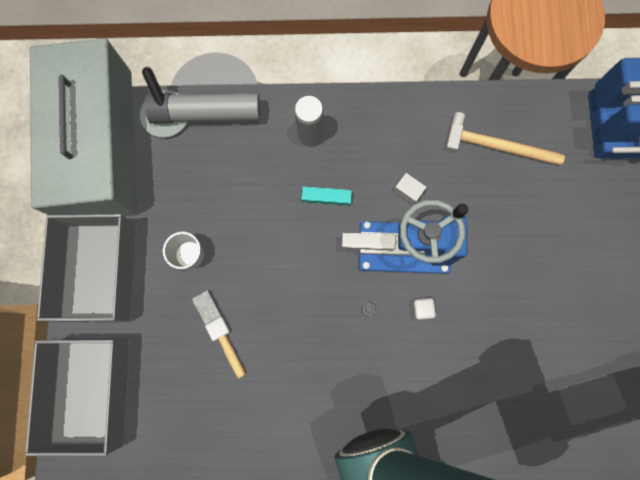

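```bash
python3 - <<'E'
from h import *
S=lambda r,c:("scene",(r/480,c/640)); T=lambda r,c:("top",(r/480,c/640))
print("inner",tri([S(327,283.3),T(238.3,390.1)]))
print("outer",tri([S(288.4,310.6),T(239.3,342.9)]))
print("bar",tri([S(311.4,293.2),T(240.6,366.1)]))
print("outer z.06",atz("top",(239.3/480,342.9/640),.0595),"inner",atz("top",(238.3/480,390.1/640),.0595))
s=bot.read_state();print(s["tool_pos"],s["tcp_rot"],s["time"],s["wrist_force"])
E
```

```text
inner (array([ 0.55821074, -0.01217299,  0.05849564]), [np.float64(0.0043972737840707685), np.float64(0.004397273784070964)])
outer (array([0.55870184, 0.09160282, 0.06845062]), [np.float64(0.00026430721444416244), np.float64(0.00026430721444399845)])
bar (array([0.5538591 , 0.03754981, 0.0505998 ]), [np.float64(0.005846140869264429), np.float64(0.005846140869264593)])
outer z.06 [0.5601127  0.09117444 0.0595    ] inner [ 0.56149802 -0.00933671  0.0595    ]
[ 0.223058   -0.63708171  0.23127679] [-3.09715019e+00 -5.26522662e-01  7.13117959e-06] 1.0 [-0.10783157 -0.48451208 -0.16831942]
```

The pictures show the vice with its mouth towards world +y, the wheel hub near (432,230) in the top view, and the knob at (460,211). The bar lies from (343,240) to (393,240). The turquoise look-alike at (327,195) is ignored. I'm moving over the vice for a closer look.

Request:
servo_tool(series=[[0.4, 0.8, 0.9, 0, 0, -0.1, 0], [0.5, 1, 1, 0, 0, -0.107, 0], [0.5, 1, 1, 0, 0, -0.107, 0], [0.5, 1, 1, 0, 0, -0.107, 0]])

```text
time: 1.4
tool_pos: [0.2899, -0.5027, 0.3661]
tcp_rot: [-3.142, 0.001, -0.0]
wrist_force: [0.4, -0.5, -0.4]
width: 1.004
grip_force: 0.0
```

Request:
servo_tool(series=[[0.3, 0.33, 0.1, 0, 0, 0, 0], [0.6, 0.67, 0.2, 0, 0, 0, 0], [0.8, 1, 0.2, 0, 0, 0, 0], [0.8, 1, 0.2, 0, 0, 0, 0]])

```text
time: 1.8
tool_pos: [0.4107, -0.3523, 0.3959]
tcp_rot: [3.141, 0.001, 0.002]
wrist_force: [-0.7, -0.6, -0.6]
width: 0.996
grip_force: 0.0
```

Request:
servo_tool(series=[[0.2, 0.33, 0, 0, 0, 0, 0], [0.4, 0.67, 0, 0, 0, 0, 0], [0.6, 1, 0, 0, 0, 0, 0], [0.6, 1, 0, 0, 0, 0, 0]])

```text
time: 2.2
tool_pos: [0.501, -0.2006, 0.3951]
tcp_rot: [-3.141, -0.006, -0.002]
wrist_force: [-0.3, -0.6, 0.2]
width: 1.001
grip_force: 0.0
```

Request:
servo_tool(series=[[0.1, 0.33, 0, 0, 0, 0, 0], [0.2, 0.67, 0, 0, 0, 0, 0], [0.3, 0.9, 0, 0, 0, 0, 0], [0.3, 0.9, 0, 0, 0, 0, 0], [0.3, 0.9, 0, 0, 0, 0, 0]])

```text
time: 2.7
tool_pos: [0.5447, -0.0681, 0.3948]
tcp_rot: [3.141, 0.005, -0.0]
wrist_force: [1.1, 0.1, 0.1]
width: 1.0
grip_force: 0.0
```

```bash
python3 - <<'E'
from h import *
print(-K("wrist")[3].T@K("wrist")[4],np.round(K("wrist")[3],2))
save("wrist","w1.png")
for p,z in [("wheel",.192),("hub",.206),("knob_mid",.233),("bar",.047),("bar_inner",.0595),("bar_outer",.0595),("heel",.0595)]:
    for o in bot.mark_of(p,"wrist")[:2]: print(p,np.round(np.array(o["at"])*[480,640],1),round(o["score"],2),atz("wrist",o["at"],z).round(4))
E
```

```text
[ 0.62336677 -0.06833001  0.53641626] [[ 0.   -1.   -0.  ]
 [-0.95 -0.    0.3 ]
 [-0.3  -0.   -0.95]]
wheel [200.6 325.2] 0.85 [ 0.5479 -0.073   0.192 ]
hub [201.2 325. ] 0.62 [ 0.5503 -0.0731  0.206 ]
knob_mid [177.4 376.1] 0.6 [ 0.5773 -0.1173  0.233 ]
bar [ 88.9 185.6] 0.85 [0.6643 0.107  0.047 ]
bar [174.5 244.3] 0.75 [0.5535 0.0383 0.047 ]
bar_inner [ 95.2 219.8] 0.68 [0.6558 0.0599 0.0595]
bar_outer [170.9 201.9] 0.91 [0.5603 0.0928 0.0595]
bar_outer [ 84.6 140. ] 0.57 [0.6684 0.1596 0.0595]
```

View pics/w1.png

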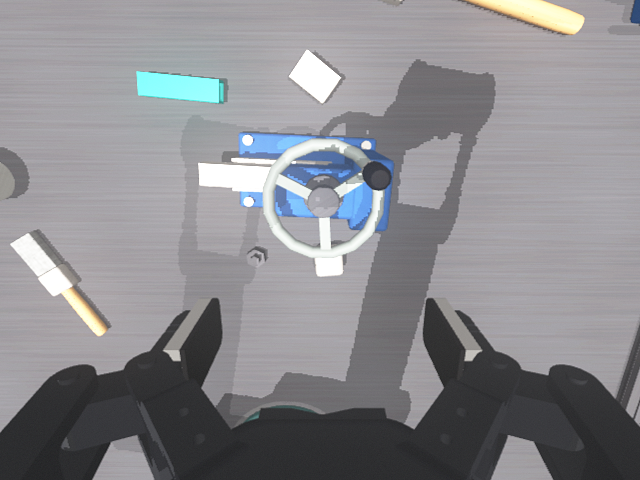

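The wrist view shows the wheel centre at about (323,199), the knob at (377,176) and the bar's outer end at (200,176). The vice is yawed about 2.5°. I'm moving with shut fingers to just beyond the bar's outer end.

Request:
servo_tool(series=[[0.03, 0.33, -0.1, 0, 0, 0, 1], [0.07, 0.66, -0.2, 0, 0, -0.014, 1], [0.11, 1, -0.3, 0, 0, -0.014, 1], [0.11, 1, -0.3, 0, 0, -0.014, 1]])

```text
time: 3.5
tool_pos: [0.5601, 0.0847, 0.3474]
tcp_rot: [-3.139, 0.062, 0.006]
wrist_force: [0.5, -0.0, -0.4]
width: 0.33
grip_force: 0.0
```

Request:
servo_tool(series=[[0, 0.3, -0.1, 0, 0, 0, 1], [0, 0.4, -0.4, 0, 0, 0, 1], [0, 0.4, -0.7, 0, 0, 0, 1], [0, 0.4, -1, 0, 0, 0, 1], [0, 0.4, -1, 0, 0, 0, 1]])

```text
time: 4.0
tool_pos: [0.5557, 0.1392, 0.1923]
tcp_rot: [3.137, -0.068, -0.022]
wrist_force: [-1.3, 0.5, 0.2]
width: -0.004
grip_force: 0.0
```

Request:
servo_tool(series=[[0, 0, -0.3, 0, 0, 0, 1], [0, 0, -0.6, 0, 0, 0, 1], [0, 0, -0.85, 0, 0, 0, 1], [0, 0, -0.94, 0, 0, 0, 1], [0, 0, -0.94, 0, 0, 0, 1], [0, 0, -0.94, 0, 0, 0, 1]])

```text
time: 4.6
tool_pos: [0.5634, 0.1411, 0.0616]
tcp_rot: [-3.14, 0.069, -0.006]
wrist_force: [0.8, 0.2, 0.4]
width: -0.006
grip_force: 0.0
```

Request:
servo_tool(series=[[0, -0.1, -0.01, 0, 0, 0, 1], [0, -0.17, -0.01, 0, 0, 0, 1], [0, -0.2, -0.01, 0, 0, 0, 1], [-0.01, -0.23, -0.01, 0, 0, 0, 1], [-0.01, -0.26, -0.01, 0, 0, 0, 1], [-0.01, -0.29, -0.01, 0, 0, 0, 1], [-0.01, -0.32, -0.01, 0, 0, 0, 1], [-0.02, -0.35, -0.01, 0, 0, 0, 1], [-0.02, -0.38, -0.01, 0, 0, 0, 1], [-0.02, -0.41, -0.01, 0, 0, 0, 1]])

```text
time: 5.6
tool_pos: [0.558, 0.0792, 0.0573]
tcp_rot: [-3.141, 0.068, 0.0]
wrist_force: [0.5, 3.2, 2.5]
width: 0.002
grip_force: 1.6
```

```bash
python3 - <<'E'
from h import *
im=save("scene","s2a.png"); cv2.imwrite("pics/s2.png",cv2.resize(im[240:400,200:400,::-1],None,fx=3,fy=3))
E
```

```text
(no output)
```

View pics/s2.png

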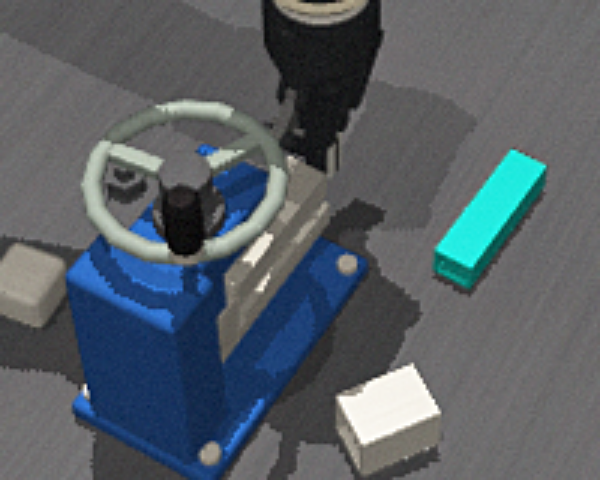

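The picture shows the shut fingers against the tube's outer end, at about (310,160) in the crop, with the tube sliding between the rails. I'm continuing slowly.

Request:
servo_tool(series=[[0, -0.02, 0, 0, 0, 0, 1], [0, -0.04, 0, 0, 0, 0, 1], [0, -0.06, 0, 0, 0, 0, 1], [0, -0.075, 0, 0, 0, 0, 1]])

```text
time: 6.05
tool_pos: [0.5579, 0.0679, 0.0572]
tcp_rot: [3.141, -0.068, -0.001]
wrist_force: [-0.2, 2.5, 1.5]
width: -0.001
grip_force: 1.3
```

Request:
servo_tool(series=[[0, -0.01, 0, 0, 0, 0, 1], [0, -0.02, 0, 0, 0, 0, 1], [0, -0.03, 0, 0, 0, 0, 1]])

```text
time: 6.35
tool_pos: [0.558, 0.0658, 0.0573]
tcp_rot: [-3.137, 0.071, 0.0]
wrist_force: [0.2, 14.8, 1.6]
width: -0.002
grip_force: 7.2
```

Request:
servo_tool(series=[[0, -0.01, 0, 0, 0, 0, 1], [0, -0.01, 0, 0, 0, 0, 1]])

```text
time: 6.55
tool_pos: [0.5579, 0.0658, 0.0574]
tcp_rot: [-3.135, 0.071, 0.0]
wrist_force: [-0.7, 15.3, -0.2]
width: -0.003
grip_force: 7.9
```

```bash
python3 - <<'E'
from h import *
for n in("scene","top"):
    im=save(n,n+"3.png")
    for p in ("bar_outer","hub","knob_mid","wheel"):
        print(p,n,[(np.round(np.array(o["at"])*[480,640],1).tolist(),round(o["score"],2)) for o in bot.mark_of(p,n)[:3]])
E
```

```text
bar_outer scene [([296.7, 376.3], 0.97), ([303.0, 299.4], 0.81)]
hub scene [([297.2, 261.9], 0.87)]
knob_mid scene [([314.1, 259.8], 0.72)]
wheel scene [([301.3, 262.6], 0.63)]
bar_outer top [([242.5, 364.6], 0.87), ([191.4, 303.0], 0.6)]
hub top [([231.8, 435.1], 0.83), ([209.4, 459.6], 0.37)]
knob_mid top [([245.2, 419.4], 0.62), ([207.9, 458.8], 0.46)]
wheel top [([229.8, 430.7], 0.98)]
```

Request:
servo_tool(series=[[0, 0.12, 0, 0, 0, 0, 1], [0, 0.3, 0.05, 0, 0, 0, 1], [0, 0.3, 0.35, 0, 0, 0, 0.8], [0, 0.3, 0.67, 0, 0, 0, 0.5], [0, 0.3, 1, 0, 0, 0, 0.4]])

```text
time: 7.55
tool_pos: [0.5568, 0.1066, 0.2075]
tcp_rot: [3.139, -0.067, -0.005]
wrist_force: [0.7, -0.0, 0.0]
width: 0.509
grip_force: 0.0
```

Request:
servo_tool(series=[[0, 0, 0.33, 0, 0, 0, 0.4], [0, 0, 0.67, 0, 0, 0, 0.4], [0, 0, 1, 0, 0, 0, 0.4], [0, -0.3, 1, 0, 0, 0, 0.4], [0, -0.6, 1, 0, 0, 0, 0.4], [0.05, -0.9, 1, 0, 0, 0, 0.4], [0.05, -0.9, 1, 0, 0, 0, 0.4], [0.05, -0.9, 1, 0, 0, 0, 0.4]])

```text
time: 8.35
tool_pos: [0.5651, -0.0293, 0.3566]
tcp_rot: [3.141, -0.073, -0.003]
wrist_force: [-0.5, -0.4, -0.1]
width: 0.602
grip_force: 0.0
```

```bash
python3 - <<'E'
from h import *
print(bot.read_state()["tool_pos"])
save("wrist","w3.png")
O={p:[("wrist",o["at"]) for o in bot.mark_of(p,"wrist")[:1]] for p in("wheel","hub","knob_mid","bar_outer")}
for p in O: print(p,[np.round(np.array(o[1])*[480,640],1) for o in O[p]])
S=lambda r,c:("scene",(r/480,c/640)); T=lambda r,c:("top",(r/480,c/640))
O["wheel"]+=[S(301.3,262.6),T(229.8,430.7),S(303.8,261.9),T(228.6,430.4)]
O["hub"]+=[S(297.2,261.9),T(231.8,435.1),S(294.8,261.9),T(230.5,435.9)]
O["knob_mid"]+=[S(314.1,259.8),T(207.9,458.8),S(312.9,260.2),T(211.5,457.8)]
O["bar_outer"]+=[S(303,299.4),T(242.5,364.6)]
for p in O: x,e=tri(O[p]); print(p,x.round(4),np.round(e,4))
# wheel from the top, ellipse fit by trace
for n in("top","wrist","scene"):
    bot.read_camera(n)
    t=bot.trace("wheel",n)[0]; c=max(cv2.findContours(t["mask"].astype(np.uint8),0,2)[0],key=len)
    print(n,"ell",cv2.fitEllipse(cv2.convexHull(c)))
    e=cv2.fitEllipse(cv2.convexHull(c))[0]; print(atz(n,(e[1]/480,e[0]/640),.198))
E
```

```text
[ 0.56510635 -0.02925051  0.35658376]
wheel [array([227.7, 367.3])]
hub [array([229.6, 368.8])]
knob_mid [array([205.7, 433.3])]
bar_outer [array([103., 155.])]
wheel [ 0.5521 -0.0696  0.1941] [0.0027 0.0017 0.0005 0.0035 0.0027]
hub [ 0.5498 -0.0714  0.2097] [0.006  0.0022 0.0053 0.0038 0.0052]
knob_mid [ 0.5798 -0.1152  0.2313] [0.0018 0.0028 0.0054 0.0016 0.0023]
bar_outer [0.5941 0.063  0.1307] [0.0977 0.0536 0.0547]
top ell ((412.14178466796875, 228.3817138671875), (23.235876083374023, 55.44574737548828), 5.0840840339660645)
[ 0.55476375 -0.03460816  0.198     ]
wrist ell ((370.4775695800781, 226.533447265625), (128.1903533935547, 136.2409210205078), 65.26783752441406)
[ 0.55314899 -0.07006606  0.198     ]
scene ell ((261.1400451660156, 300.30487060546875), (54.471073150634766, 68.83930206298828), 82.83256530761719)
[ 0.54886686 -0.07026645  0.198     ]
```

View pics/w3.png

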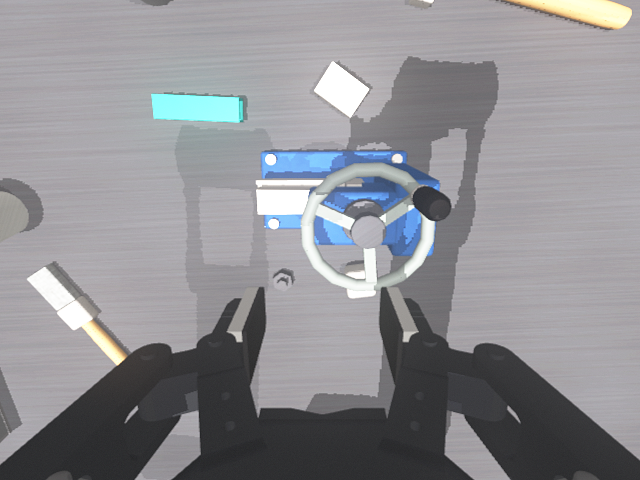

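The view shows the tube home, with its outer end level with the tongue end at (257,200). The knob is at about (432,203) and the hub at (368,230). I'm going over the knob and down.

Request:
servo_tool(series=[[0.05, -0.3, 0, 0, 0, 0, 0.4], [0.1, -0.58, 0, 0, 0, 0, 0.4], [0.1, -0.58, -0.2, 0, 0, 0, 0.4], [0.1, -0.58, -0.5, 0, 0, 0, 0.4], [0.1, -0.58, -0.75, 0, 0, 0, 0.4], [0.1, -0.58, -0.93, 0, 0, 0, 0.4], [0.1, -0.58, -0.93, 0, 0, 0, 0.4], [0.1, -0.58, -0.93, 0, 0, 0, 0.5]])

```text
time: 9.7
tool_pos: [0.5806, -0.1147, 0.218]
tcp_rot: [-3.141, 0.068, 0.001]
wrist_force: [0.5, 0.4, 0.6]
width: 0.501
grip_force: 0.0
```

Request:
servo_tool(newtons=50, series=[[0, 0, 0, 0, 0, 0, 0.7], [0, 0, 0, 0, 0, 0, 0.8], [0, 0, 0, 0, 0, 0, 0.9], [0, 0, 0, 0, 0, 0, 1], [0, 0, 0, 0, 0, 0, 1], [0, 0, 0, 0, 0, 0, 1]])

```text
time: 10.3
tool_pos: [0.5823, -0.1153, 0.2209]
tcp_rot: [3.14, -0.068, 0.008]
wrist_force: [0.9, -0.2, 6.9]
width: 0.237
grip_force: 49.4
```

```bash
python3 - <<'E'
from h import *
s=bot.read_state()
print(s)
save("wrist","w4.png")
E
```

```text
{'time': 10.3, 'q': array([-2.37372626e-01,  1.14634764e-01,  1.79938901e+00, -1.48793307e-04,
        1.22233600e+00,  1.37679705e+00]), 'joint_vel': array([-6.68831254e-05, -1.27374230e-03, -3.34936885e-04, -2.32981396e-04,
        9.53058797e-04,  1.65054864e-03]), 'joint_torque': array([ 3.00382767e-01, -3.90283585e+01, -3.28886819e+01,  1.45338010e-01,
       -2.25677487e-02,  3.75906136e-03]), 'tool_pos': array([ 0.58230146, -0.11531005,  0.2208838 ]), 'tcp_rot': array([ 3.13958913, -0.0680187 ,  0.00797907]), 'wrist_force': array([ 0.85752452, -0.16506613,  6.91018388]), 'torque': array([-0.00807612,  0.02492707,  0.01065865]), 'grip_force': 49.379632752388716, 'width': 0.23672179331660145}
```

View pics/w4.png

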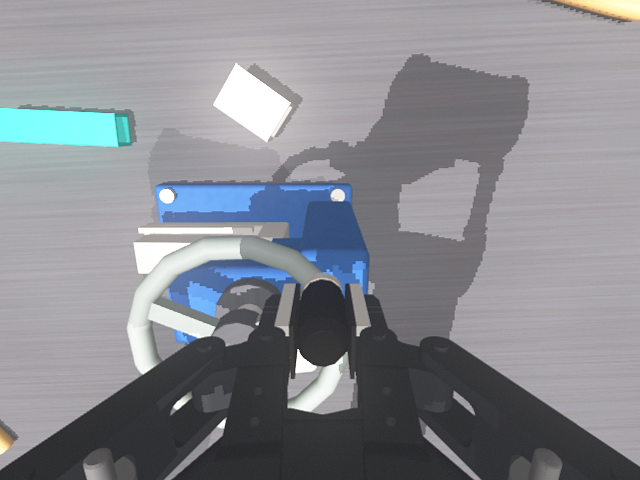

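```bash
cat >> h.py <<'E'
def rows(a,n,step=.1,dx=0,dy=0,dz=0):
    out=[]
    for i in range(1,n+1):
        p=i*step; k=i/n
        out.append([round(float(v),3) for v in (.055/.15*(np.cos(a+p)-np.cos(a))+dx*k,.055/.15*(np.sin(a+p)-np.sin(a))+dy*k,p*.024/2/np.pi/.15+dz*k,0,0,0,1)])
    return str(out).replace("0.0,","0,")
E
python3 -c "
from h import *
a=np.radians(-57.5)
print(rows(a,20));print(rows(a+2,20))"
```

```text
[[0.03, 0.021, 0.003, 0, 0, 0, 1.0], [0.058, 0.045, 0.005, 0, 0, 0, 1.0], [0.083, 0.072, 0.008, 0, 0, 0, 1.0], [0.105, 0.101, 0.01, 0, 0, 0, 1.0], [0.124, 0.132, 0.013, 0, 0, 0, 1.0], [0.14, 0.165, 0.015, 0, 0, 0, 1.0], [0.153, 0.2, 0.018, 0, 0, 0, 1.0], [0.162, 0.235, 0.02, 0, 0, 0, 1.0], [0.168, 0.271, 0.023, 0, 0, 0, 1.0], [0.17, 0.308, 0.025, 0, 0, 0, 1.0], [0.168, 0.345, 0.028, 0, 0, 0, 1.0], [0.163, 0.381, 0.031, 0, 0, 0, 1.0], [0.154, 0.416, 0.033, 0, 0, 0, 1.0], [0.141, 0.451, 0.036, 0, 0, 0, 1.0], [0.125, 0.484, 0.038, 0, 0, 0, 1.0], [0.106, 0.515, 0.041, 0, 0, 0, 1.0], [0.084, 0.544, 0.043, 0, 0, 0, 1.0], [0.059, 0.571, 0.046, 0, 0, 0, 1.0], [0.032, 0.596, 0.048, 0, 0, 0, 1.0], [0.002, 0.617, 0.051, 0, 0, 0, 1.0]]
[[-0.032, 0.018, 0.003, 0, 0, 0, 1.0], [-0.065, 0.033, 0.005, 0, 0, 0, 1.0], [-0.1, 0.045, 0.008, 0, 0, 0, 1.0], [-0.136, 0.053, 0.01, 0, 0, 0, 1.0], [-0.172, 0.058, 0.013, 0, 0, 0, 1.0], [-0.209, 0.059, 0.015, 0, 0, 0, 1.0], [-0.245, 0.056, 0.018, 0, 0, 0, 1.0], [-0.281, 0.05, 0.02, 0, 0, 0, 1.0], [-0.317, 0.04, 0.023, 0, 0, 0, 1.0], [-0.351, 0.026, 0.025, 0, 0, 0, 1.0], [-0.383, 0.009, 0.028, 0, 0, 0, 1.0], [-0.414, -0.011, 0.031, 0, 0, 0, 1.0], [-0.443, -0.034, 0.033, 0, 0, 0, 1.0], [-0.469, -0.059, 0.036, 0, 0, 0, 1.0], [-0.492, -0.087, 0.038, 0, 0, 0, 1.0], [-0.513, -0.118, 0.041, 0, 0, 0, 1.0], [-0.53, -0.15, 0.043, 0, 0, 0, 1.0], [-0.544, -0.184, 0.046, 0, 0, 0, 1.0], [-0.555, -0.219, 0.048, 0, 0, 0, 1.0], [-0.562, -0.255, 0.051, 0, 0, 0, 1.0]]
```

Request:
servo_tool(series=[[0.03, 0.021, 0.003, 0, 0, 0, 1], [0.058, 0.045, 0.005, 0, 0, 0, 1], [0.083, 0.072, 0.008, 0, 0, 0, 1], [0.105, 0.101, 0.01, 0, 0, 0, 1], [0.124, 0.132, 0.013, 0, 0, 0, 1], [0.14, 0.165, 0.015, 0, 0, 0, 1], [0.153, 0.2, 0.018, 0, 0, 0, 1], [0.162, 0.235, 0.02, 0, 0, 0, 1], [0.168, 0.271, 0.023, 0, 0, 0, 1], [0.17, 0.308, 0.025, 0, 0, 0, 1]])

```text
time: 11.35
tool_pos: [0.6071, -0.0729, 0.2244]
tcp_rot: [3.133, -0.068, 0.006]
wrist_force: [-0.9, -11.6, 5.9]
width: 0.238
grip_force: 49.5
```

```bash
python3 -c "
from h import *
a=np.radians(-57.5)
for k in (1,3): print(rows(a+k,20))"
```

```text
[[-0.002, 0.037, 0.003, 0, 0, 0, 1.0], [-0.007, 0.073, 0.005, 0, 0, 0, 1.0], [-0.016, 0.108, 0.008, 0, 0, 0, 1.0], [-0.028, 0.143, 0.01, 0, 0, 0, 1.0], [-0.044, 0.176, 0.013, 0, 0, 0, 1.0], [-0.063, 0.207, 0.015, 0, 0, 0, 1.0], [-0.085, 0.237, 0.018, 0, 0, 0, 1.0], [-0.11, 0.263, 0.02, 0, 0, 0, 1.0], [-0.138, 0.288, 0.023, 0, 0, 0, 1.0], [-0.167, 0.309, 0.025, 0, 0, 0, 1.0], [-0.199, 0.327, 0.028, 0, 0, 0, 1.0], [-0.233, 0.343, 0.031, 0, 0, 0, 1.0], [-0.267, 0.354, 0.033, 0, 0, 0, 1.0], [-0.303, 0.362, 0.036, 0, 0, 0, 1.0], [-0.339, 0.367, 0.038, 0, 0, 0, 1.0], [-0.376, 0.368, 0.041, 0, 0, 0, 1.0], [-0.413, 0.365, 0.043, 0, 0, 0, 1.0], [-0.449, 0.359, 0.046, 0, 0, 0, 1.0], [-0.484, 0.349, 0.048, 0, 0, 0, 1.0], [-0.518, 0.335, 0.051, 0, 0, 0, 1.0]]
[[-0.033, -0.017, 0.003, 0, 0, 0, 1.0], [-0.063, -0.037, 0.005, 0, 0, 0, 1.0], [-0.092, -0.06, 0.008, 0, 0, 0, 1.0], [-0.118, -0.085, 0.01, 0, 0, 0, 1.0], [-0.142, -0.113, 0.013, 0, 0, 0, 1.0], [-0.162, -0.144, 0.015, 0, 0, 0, 1.0], [-0.18, -0.176, 0.018, 0, 0, 0, 1.0], [-0.194, -0.21, 0.02, 0, 0, 0, 1.0], [-0.204, -0.245, 0.023, 0, 0, 0, 1.0], [-0.211, -0.281, 0.025, 0, 0, 0, 1.0], [-0.215, -0.317, 0.028, 0, 0, 0, 1.0], [-0.215, -0.354, 0.031, 0, 0, 0, 1.0], [-0.211, -0.39, 0.033, 0, 0, 0, 1.0], [-0.203, -0.426, 0.036, 0, 0, 0, 1.0], [-0.192, -0.461, 0.038, 0, 0, 0, 1.0], [-0.178, -0.495, 0.041, 0, 0, 0, 1.0], [-0.16, -0.527, 0.043, 0, 0, 0, 1.0], [-0.139, -0.557, 0.046, 0, 0, 0, 1.0], [-0.116, -0.585, 0.048, 0, 0, 0, 1.0], [-0.089, -0.611, 0.051, 0, 0, 0, 1.0]]
```

Request:
servo_tool(series=[[-0.002, 0.037, 0.003, 0, 0, 0, 1], [-0.007, 0.073, 0.005, 0, 0, 0, 1], [-0.016, 0.108, 0.008, 0, 0, 0, 1], [-0.028, 0.143, 0.01, 0, 0, 0, 1], [-0.044, 0.176, 0.013, 0, 0, 0, 1], [-0.063, 0.207, 0.015, 0, 0, 0, 1], [-0.085, 0.237, 0.018, 0, 0, 0, 1], [-0.11, 0.263, 0.02, 0, 0, 0, 1], [-0.138, 0.288, 0.023, 0, 0, 0, 1], [-0.167, 0.309, 0.025, 0, 0, 0, 1], [-0.199, 0.327, 0.028, 0, 0, 0, 1], [-0.233, 0.343, 0.031, 0, 0, 0, 1], [-0.267, 0.354, 0.033, 0, 0, 0, 1], [-0.303, 0.362, 0.036, 0, 0, 0, 1], [-0.339, 0.367, 0.038, 0, 0, 0, 1], [-0.376, 0.368, 0.041, 0, 0, 0, 1], [-0.413, 0.365, 0.043, 0, 0, 0, 1], [-0.449, 0.359, 0.046, 0, 0, 0, 1], [-0.484, 0.349, 0.048, 0, 0, 0, 1], [-0.518, 0.335, 0.051, 0, 0, 0, 1]])

```text
time: 13.35
tool_pos: [0.5333, -0.0176, 0.2321]
tcp_rot: [-3.139, 0.068, -0.02]
wrist_force: [10.8, 3.9, -1.0]
width: 0.239
grip_force: 49.0
```

Request:
servo_tool(series=[[-0.033, -0.017, 0.003, 0, 0, 0, 1], [-0.063, -0.037, 0.005, 0, 0, 0, 1], [-0.092, -0.06, 0.008, 0, 0, 0, 1], [-0.118, -0.085, 0.01, 0, 0, 0, 1], [-0.142, -0.113, 0.013, 0, 0, 0, 1], [-0.162, -0.144, 0.015, 0, 0, 0, 1], [-0.18, -0.176, 0.018, 0, 0, 0, 1], [-0.194, -0.21, 0.02, 0, 0, 0, 1], [-0.204, -0.245, 0.023, 0, 0, 0, 1], [-0.211, -0.281, 0.025, 0, 0, 0, 1], [-0.215, -0.317, 0.028, 0, 0, 0, 1], [-0.215, -0.354, 0.031, 0, 0, 0, 1], [-0.211, -0.39, 0.033, 0, 0, 0, 1], [-0.203, -0.426, 0.036, 0, 0, 0, 1], [-0.192, -0.461, 0.038, 0, 0, 0, 1], [-0.178, -0.495, 0.041, 0, 0, 0, 1], [-0.16, -0.527, 0.043, 0, 0, 0, 1], [-0.139, -0.557, 0.046, 0, 0, 0, 1], [-0.116, -0.585, 0.048, 0, 0, 0, 1], [-0.089, -0.611, 0.051, 0, 0, 0, 1]])

```text
time: 15.35
tool_pos: [0.5132, -0.108, 0.2395]
tcp_rot: [-3.137, 0.068, 0.005]
wrist_force: [-11.3, 6.9, 12.3]
width: 0.234
grip_force: 50.6
```

```bash
python3 -c "
from h import *
a=np.radians(-57.5)
def ft(f,phi):
    t=np.array([-np.sin(a+phi),np.cos(a+phi)]); return -t@np.array(f[:2])
f=bot.read_state()['wrist_force'];print(f,ft(f,5),ft(f,4.93))
for k in range(5,12): print(k,rows(a+k,3),'\n',rows(a+k,10,)[-0:])"
```

```text
[-11.29390917   6.88745431  12.25010805] 13.041382661031218 12.854433712198539
5 [[0.029, -0.023, 0.003, 0, 0, 0, 1.0], [0.06, -0.042, 0.005, 0, 0, 0, 1.0], [0.093, -0.059, 0.008, 0, 0, 0, 1.0]] 
 [[0.029, -0.023, 0.003, 0, 0, 0, 1.0], [0.06, -0.042, 0.005, 0, 0, 0, 1.0], [0.093, -0.059, 0.008, 0, 0, 0, 1.0], [0.127, -0.072, 0.01, 0, 0, 0, 1.0], [0.162, -0.082, 0.013, 0, 0, 0, 1.0], [0.198, -0.088, 0.015, 0, 0, 0, 1.0], [0.235, -0.09, 0.018, 0, 0, 0, 1.0], [0.271, -0.089, 0.02, 0, 0, 0, 1.0], [0.308, -0.084, 0.023, 0, 0, 0, 1.0], [0.343, -0.075, 0.025, 0, 0, 0, 1.0]]
6 [[0.035, 0.012, 0.003, 0, 0, 0, 1.0], [0.068, 0.027, 0.005, 0, 0, 0, 1.0], [0.099, 0.046, 0.008, 0, 0, 0, 1.0]] 
 [[0.035, 0.012, 0.003, 0, 0, 0, 1.0], [0.068, 0.027, 0.005, 0, 0, 0, 1.0], [0.099, 0.046, 0.008, 0, 0, 0, 1.0], [0.129, 0.068, 0.01, 0, 0, 0, 1.0], [0.156, 0.092, 0.013, 0, 0, 0, 1.0], [0.181, 0.119, 0.015, 0, 0, 0, 1.0], [0.203, 0.149, 0.018, 0, 0, 0, 1.0], [0.221, 0.18, 0.02, 0, 0, 0, 1.0], [0.237, 0.214, 0.023, 0, 0, 0, 1.0], [0.249, 0.248, 0.025, 0, 0, 0, 1.0]]
7 [[0.009, 0.036, 0.003, 0, 0, 0, 1.0], [0
[... 1755 characters left out ...]
0, 0, 0, 1.0], [-0.028, -0.215, 0.015, 0, 0, 0, 1.0], [-0.02, -0.251, 0.018, 0, 0, 0, 1.0], [-0.008, -0.285, 0.02, 0, 0, 0, 1.0], [0.007, -0.319, 0.023, 0, 0, 0, 1.0], [0.025, -0.351, 0.025, 0, 0, 0, 1.0]]
11 [[0.021, -0.03, 0.003, 0, 0, 0, 1.0], [0.046, -0.057, 0.005, 0, 0, 0, 1.0], [0.072, -0.082, 0.008, 0, 0, 0, 1.0]] 
 [[0.021, -0.03, 0.003, 0, 0, 0, 1.0], [0.046, -0.057, 0.005, 0, 0, 0, 1.0], [0.072, -0.082, 0.008, 0, 0, 0, 1.0], [0.102, -0.104, 0.01, 0, 0, 0, 1.0], [0.133, -0.124, 0.013, 0, 0, 0, 1.0], [0.166, -0.139, 0.015, 0, 0, 0, 1.0], [0.2, -0.152, 0.018, 0, 0, 0, 1.0], [0.236, -0.161, 0.02, 0, 0, 0, 1.0], [0.272, -0.166, 0.023, 0, 0, 0, 1.0], [0.309, -0.168, 0.025, 0, 0, 0, 1.0]]
```

Request:
servo_tool(series=[[0.029, -0.023, 0.003, 0, 0, 0, 1], [0.06, -0.042, 0.005, 0, 0, 0, 1], [0.093, -0.059, 0.008, 0, 0, 0, 1], [0.127, -0.072, 0.01, 0, 0, 0, 1], [0.162, -0.082, 0.013, 0, 0, 0, 1]])

```text
time: 15.85
tool_pos: [0.5369, -0.1221, 0.2414]
tcp_rot: [-3.141, 0.068, 0.007]
wrist_force: [-12.7, 0.4, 12.9]
width: 0.232
grip_force: 50.6
```

Request:
servo_tool(series=[[0.036, -0.006, 0.003, 0, 0, 0, 1], [0.073, -0.008, 0.006, 0, 0, 0, 1], [0.109, -0.007, 0.009, 0, 0, 0, 1], [0.146, -0.002, 0.012, 0, 0, 0, 1], [0.181, 0.007, 0.015, 0, 0, 0, 1]])

```text
time: 16.35
tool_pos: [0.5641, -0.1229, 0.2434]
tcp_rot: [3.138, -0.068, -0.007]
wrist_force: [-11.3, -4.0, 10.9]
width: 0.237
grip_force: 50.3
```

Request:
servo_tool(series=[[0.035, 0.012, 0.003, 0, 0, 0, 1], [0.068, 0.027, 0.006, 0, 0, 0, 1], [0.099, 0.046, 0.009, 0, 0, 0, 1], [0.129, 0.068, 0.012, 0, 0, 0, 1], [0.156, 0.092, 0.015, 0, 0, 0, 1]])

```text
time: 16.85
tool_pos: [0.5883, -0.1107, 0.2454]
tcp_rot: [3.135, -0.068, -0.004]
wrist_force: [-8.7, -10.0, 7.6]
width: 0.236
grip_force: 50.1
```

Request:
servo_tool(series=[[0.025, 0.027, 0.003, 0, 0, 0, 1], [0.047, 0.057, 0.006, 0, 0, 0, 1], [0.065, 0.088, 0.009, 0, 0, 0, 1], [0.081, 0.122, 0.012, 0, 0, 0, 1], [0.093, 0.156, 0.015, 0, 0, 0, 1]])

```text
time: 17.35
tool_pos: [0.6038, -0.0882, 0.2474]
tcp_rot: [3.133, -0.069, 0.002]
wrist_force: [-3.4, -12.3, 3.1]
width: 0.235
grip_force: 49.7
```

Request:
servo_tool(series=[[0.009, 0.036, 0.003, 0, 0, 0, 1], [0.014, 0.072, 0.006, 0, 0, 0, 1], [0.015, 0.109, 0.009, 0, 0, 0, 1], [0.013, 0.145, 0.012, 0, 0, 0, 1], [0.007, 0.181, 0.015, 0, 0, 0, 1]])

```text
time: 17.85
tool_pos: [0.6065, -0.0609, 0.2493]
tcp_rot: [3.133, -0.069, 0.008]
wrist_force: [2.6, -11.9, -1.1]
width: 0.238
grip_force: 49.4
```

Request:
servo_tool(series=[[-0.01, 0.036, 0.003, 0, 0, 0, 1], [-0.023, 0.07, 0.005, 0, 0, 0, 1], [-0.039, 0.103, 0.008, 0, 0, 0, 1], [-0.059, 0.134, 0.01, 0, 0, 0, 1], [-0.081, 0.163, 0.013, 0, 0, 0, 1]])

```text
time: 18.35
tool_pos: [0.5957, -0.0355, 0.2514]
tcp_rot: [3.135, -0.068, 0.012]
wrist_force: [7.9, -9.1, -2.7]
width: 0.237
grip_force: 49.1
```

Request:
servo_tool(series=[[-0.025, 0.026, 0.003, 0, 0, 0, 1], [-0.053, 0.05, 0.005, 0, 0, 0, 1], [-0.083, 0.071, 0.008, 0, 0, 0, 1], [-0.115, 0.089, 0.01, 0, 0, 0, 1], [-0.149, 0.104, 0.013, 0, 0, 0, 1]])

```text
time: 18.85
tool_pos: [0.5741, -0.0187, 0.2533]
tcp_rot: [3.137, -0.068, 0.015]
wrist_force: [9.9, -5.5, -4.4]
width: 0.236
grip_force: 49.0
```

Request:
servo_tool(series=[[-0.035, 0.011, 0.003, 0, 0, 0, 1], [-0.071, 0.018, 0.005, 0, 0, 0, 1], [-0.107, 0.022, 0.008, 0, 0, 0, 1], [-0.144, 0.022, 0.01, 0, 0, 0, 1], [-0.18, 0.019, 0.013, 0, 0, 0, 1]])

```text
time: 19.35
tool_pos: [0.5474, -0.0144, 0.2552]
tcp_rot: [3.14, -0.068, 0.016]
wrist_force: [11.6, -1.5, -5.2]
width: 0.235
grip_force: 49.0
```

Request:
servo_tool(series=[[-0.036, -0.007, 0.003, 0, 0, 0, 1], [-0.071, -0.018, 0.005, 0, 0, 0, 1], [-0.105, -0.032, 0.008, 0, 0, 0, 1], [-0.137, -0.049, 0.01, 0, 0, 0, 1], [-0.168, -0.069, 0.013, 0, 0, 0, 1]])

```text
time: 19.85
tool_pos: [0.5224, -0.0229, 0.2569]
tcp_rot: [-3.138, 0.068, -0.017]
wrist_force: [13.3, 4.1, -5.6]
width: 0.239
grip_force: 49.0
```

Request:
servo_tool(series=[[-0.028, -0.024, 0.003, 0, 0, 0, 1], [-0.054, -0.05, 0.005, 0, 0, 0, 1], [-0.077, -0.078, 0.008, 0, 0, 0, 1]])

```text
time: 20.15
tool_pos: [0.5106, -0.0331, 0.258]
tcp_rot: [-3.134, 0.068, -0.016]
wrist_force: [12.5, 10.1, -6.2]
width: 0.233
grip_force: 49.2
```

Request:
servo_tool(series=[[-0.02, -0.031, 0.003, 0, 0, 0, 1], [-0.036, -0.064, 0.005, 0, 0, 0, 1], [-0.05, -0.098, 0.008, 0, 0, 0, 1]])

```text
time: 20.45
tool_pos: [0.5022, -0.0462, 0.259]
tcp_rot: [-3.131, 0.068, -0.012]
wrist_force: [9.5, 16.0, -3.9]
width: 0.234
grip_force: 49.5
```

Resistance is now about 18.2 N, against about 11.5 to 12 N when running free, so I stop here. Next I relax the hand, open it and lift straight up.

Request:
servo_tool(series=[[0.004, 0.012, 0, 0, 0, 0, 1], [0.007, 0.022, 0, 0, 0, 0, 1], [0.007, 0.025, 0, 0, 0, 0, 1]])

```text
time: 20.75
tool_pos: [0.502, -0.0464, 0.259]
tcp_rot: [-3.14, 0.068, -0.007]
wrist_force: [4.8, 1.3, -1.9]
width: 0.235
grip_force: 49.8
```

Request:
servo_tool(series=[[0, 0, 0, 0, 0, 0, 0.7], [0, 0, 0, 0, 0, 0, 0.6], [0, 0, 0, 0, 0, 0, 0.5], [0, 0, 0, 0, 0, 0, 0.45], [0, 0, 0, 0, 0, 0, 0.45], [0, 0, 0, 0, 0, 0, 0.45]])

```text
time: 21.35
tool_pos: [0.5001, -0.0471, 0.2581]
tcp_rot: [3.141, -0.068, -0.0]
wrist_force: [0.2, 0.0, -0.3]
width: 0.55
grip_force: 0.0
```

Request:
servo_tool(series=[[0, 0, 0.1, 0, 0, 0, 0.45], [0, 0, 0.3, 0, 0, 0, 0.45], [0, 0, 0.6, 0, 0, 0, 0.45], [0, 0, 0.8, 0, 0, 0, 0.45], [0, 0, 0.8, 0, 0, 0, 0.45], [0, 0, 0.8, 0, 0, 0, 0.45]])

```text
time: 21.95
tool_pos: [0.5007, -0.0471, 0.3799]
tcp_rot: [3.14, -0.068, 0.005]
wrist_force: [0.3, -0.5, -0.0]
width: 0.553
grip_force: 0.0
```

```bash
python3 - <<'E'
from h import *
a=save("scene","s5.png");b=save("wrist","w5.png")
cv2.imwrite("pics/v5.png",np.hstack([cv2.resize(a[220:400,190:390,::-1],(400,360)),cv2.resize(b[:,:,::-1],(400,360))]))
E
```

```text
(no output)
```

View pics/v5.png

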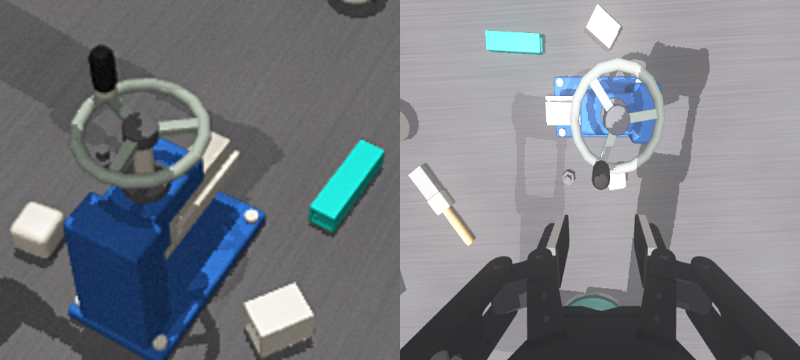

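The views show the wheel raised, the tube level with the tongue end (545,110), the hand clear and the loose pieces undisturbed.

```bash
python3 -c "
from workcell import bot
print(bot.finish_job())"
```

```text
the job is handed in; nothing more can be done
None
```

The job is handed in (no verdict came back): the tube is home against the heel, clamped at an estimated 95 N (wheel resistance about 18 N, against about 12 N running free), with the hand clear and the loose pieces where they were.

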